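Set up the marble display slab and clip for a necklace photograph

TASK

Stand the longer marble slab upright on one of its short ends in the middle of the photo bay, between the two white panels, with its broad face looking out of the bay's open front. Then take the sprung clip off its wooden rest by squeezing its handles, and leave it clipped upright, handles up, on the middle of the slab's top edge. Leave the short slab, the bead bowl and the tape measure where they are.

Things in the scene. Friction and masses are not known exactly. Their poses are not given: they have to be found in the camera images.
- slab: the longer of two plain marble slabs, 130 x 60 x 20 mm (x long, y wide, z thick), about 0.42 kg, lying flat on the desk at the start. Origin: centre of the 130 x 60 mm face that is underneath at the start; z runs from there through the thickness. Either short end (60 x 20 mm) may become the foot. It stands freely and falls if pushed far
- slab_mid (a point): the centre of the long slab's volume (10 mm from its origin along its z); axes as the slab's
- short_slab: bystander: the shorter marble slab, 85 x 60 x 20 mm, lying flat; origin at the centre of its underside, x along its length. The two slabs may change places
- bay: fixed photo bay: grey floor plate 130 (x) x 110 (y) x 8 mm, two upright white side panels, each 110 mm long in x, 8 mm thick, up to 144 mm above the desk, inner faces at y = -42 and +42 mm (84 mm apart). Front (-x, roughly towards the robot), back and top are open. Origin: centre of the underside, z up. Fingers closed on the slab's 60 mm width do not fit between the panels
- bay_floor (a point): the middle of the bay's floor, on its upper surface, 8 mm above the desk; the slab's foot belongs here; axes as the bay's
- rest: fixed wooden clip rest: base 100 (x) x 80 (y) x 12 mm with a fin 20 mm thick in x, 50 mm wide in y, its top 42 mm above the desk. Origin at the centre of the underside. Bay and rest may change places
- clip: sprung steel clip, 32 mm wide (y), 87 mm tall, 65 g, standing jaws down astride the rest's fin, tips on the rest's base. Origin: midway between the jaw tips, at their lower end; z up to the handles, x across the jaws. Jaws 0 to 45 mm high; rubber pads 0 to 16 mm high, inner faces 20 mm apart on the fin. An edge can go 40 mm in
- clip_mouth (a point): point midway between the clip's rubber pads, 8 mm above its jaw tips; axes as the clip's
- clip_jaw (a joint): opening angle of the clip, rad: 0 = jaws on a 20 mm thick edge (the fin, or the slab), 0.4 = fully squeezed open, -0.25 = empty jaws (a gap of about 10 mm)
- bead_bowl: bystander: white bowl of amber beads, 100 mm wide, 40 mm tall; origin at the centre of its underside
- tape_measure: bystander: black tape measure, 70 x 36 mm, 62 mm tall; origin at the centre of its underside
- clip_hinge (a point): the clip's hinge, axis along y, 45 mm above its jaw tips. Handles: two flat plates rising 42 mm above it, outer faces 34 mm apart here, flaring to 51 mm at the top. Squeezed along x with 8 to 14 N until parallel, about 34 mm apart, they open the jaws to 35 mm at the tips; there the hinge stops, so a firmer grip (40 N) holds it square. Let go, the jaws close with about 8 N
Mind the look-alikes: they are no part of the job. Leave any purple look-alike of the slab alone. Several things have the shape of the rest; the one meant has the colours described above.

How it is judged:
By the outcome, as a careful person would: the job done as asked, in the order asked, and still so for the second after the job is handed in, with the robot touching nothing.
It also fails if it takes over 69 s, if anything falls off the work surface, if the arm or the gripper's body presses on something with over 40 N, if the wrist force passes 120 N, or if a joint passes its speed limit or range.

ROBOT

A 7-joint arm with a two-finger parallel gripper is mounted at the origin on the work surface. World frame = base frame: x ahead of the robot, y to its left, z up, the work surface at z = 0. Lengths are in mm, angles in rad, forces in N, time in s.
With the tool pointing down it reaches from about 425 to 875 mm from the base axis. Payload 8.4 kg.
Tool frame: the origin (TCP) lies midway between the tips of the shut fingers; the grasp point (between the pads) lies 19 mm behind it; z points along the fingers, y is the line along which they close (so a half turn about z gives the same grasp; the last joint's range is limited). The gripper opens to 85 mm and grips with 20 to 120 N. Pads are 22 mm wide; open, the fingers measure 114 mm over their backs; the gripper's body (76 mm by 85 mm) begins 54 mm behind the grasp point. The pads swing forward as they close: fully open they stand 13 mm farther back than shut.
Start: joints at [1.023, 0.333, 0.04, 1.465, -0.013, 1.343, -0.059], TCP at [281.999, -585.609, 195.108] pointing down, gripper open.
Joint ranges: [-2.58, 2.58], [-0.38, 2.09], [-1.3, 1.39], [0.25, 2.4], [-1.5, 4.64], [0.08, 2.09], [-2.65, 2.65]. Speed limits (rad/s): [2.22, 2.22, 2.79, 2.79, 3.14, 3.14, 3.14].

INTERFACE

Orientations are given as a unit quaternion [x, y, z, w].
In Python, from plant import readout, cams, finish_job gives the robot as it stands.
- The arm moves only by the tool drive_tool, never from a script. Its argument "motion" is a list of rows, each a list of 7 numbers: the shift along the world's x, y, z in m, then the turn, a rotation vector about the world's x, y, z in degrees, then the finger opening in m, from 0 to 0.0854. A call has 1 to 8 rows; each row shifts and turns the commanded pose from where the row before left it; what a row does not reach is not made up. A row lasts 1/8 s, in which the tool goes at most 62.5 mm and 10.7 degrees, less where a joint would pass 70% of its speed; a pose out of reach is approached as far as the arm can. A call is refused whole if a number of a shift passes 0.0625 or a number of a turn 10.7, either way. A call with a gripper value outside its range is refused whole. The fingers move at their own pace and stop on an object; "squeeze" is the grip in N (left out, the last holds). Time passes only in rows, so rows that do not move let the fingers close. It gives the time, the measured TCP pose, the force, the opening and the grip force at its end, in the units of the state.
- readout.state(): the state, without advancing time (a new reading comes with each control period).
- cams.snapshot(name): name is "scene" or "top"; returns the picture (420x560x3 uint8, blue, green, red); there is no depth.
- cams.camera_params(name): a dict with "fx", "fy", "cx", "cy" (pixels), "world_to_cam" (4x4, takes a point from world to camera coordinates). Camera axes: x right, y up, looking along -z (the intrinsics and any distortion apply to the point x, -y, -z); pixel columns grow to the right and rows downward; lengths in mm; the calibration is good to about 2 mm. A picture is of the moment at which its call begins. camera_params takes no time and is no camera call.
- finish_job(): hands the job in; it is judged then, once.
The state is a dict: "t": time; "qpos": joint angles; "qd": joint speeds; "joint_efforts": joint torques, N m; "ee_pos": TCP position; "ee_rot": TCP orientation; "force": force on the tool from outside, world axes, zero at the start; "ft_torque": the same for the moment, N m; "gripper_width": finger opening in mm; "gripper_force": force on a finger pad.
Only numpy, scipy, OpenCV 4.12 (cv2) and the standard library are available. Lean on these libraries where they do the work, as an engineer would, in place of code of your own. Each camera call takes 0.05 s, during which the arm holds its last target. There are 200 camera calls.

## Working session

There is one attempt and no reset: what is moved stays moved. The work goes in short steps, Python scripts to look and compute and a tool call to move; the robot and the scene stay as the last step left them, time stands still between calls to the robot, and variables do not carry over. Pictures are saved under pics/ and viewed, at most 10 in all, crops included, and the job is handed in when it is done.

Besides the shell and the picture viewer there is one more tool, called after "Request:" as name(argument=value, ...), one argument or row to a line, values as JSON. drive_tool: Moves the arm, as the interface text tells. Its arguments: {"type":"object","properties":{"motion":{"type":"array"},"squeeze":{"type":"number"}},"required":["motion"]}

```bash
mkdir -p pics; ls; python3 - <<'E'
from plant import readout,cams
import cv2
for n in("scene","top"):
    cv2.imwrite(f"pics/{n}0.png",cams.snapshot(n)); p=cams.camera_params(n); print(n,p)
s=readout.state();print(s)
E
```

```text
pics
scene {'fx': 399.7164516723081, 'fy': 399.7164516723081, 'cx': 270.63202496453704, 'cy': 205.2077551768703, 'world_to_cam': array([[ 8.88567204e-01,  4.58725468e-01,  4.38965122e-03,
        -5.20780525e+02],
       [-2.79896787e-01,  5.34538840e-01,  7.97449696e-01,
         1.54172245e+02],
       [ 3.63464046e-01, -7.09816296e-01,  6.03369467e-01,
        -1.17661036e+03],
       [ 0.00000000e+00,  0.00000000e+00,  0.00000000e+00,
         1.00000000e+00]])}
top {'fx': 541.207548682373, 'fy': 541.207548682373, 'cx': 277.55271782349206, 'cy': 207.01117151380234, 'world_to_cam': array([[ 5.79241499e-03, -9.99964088e-01,  6.18635492e-03,
        -3.84153805e+01],
       [ 9.90740080e-01,  6.57796268e-03,  1.35612775e-01,
        -5.82253935e+02],
       [-1.35648599e-01,  5.34354429e-03,  9.90742602e-01,
        -9.73541359e+02],
       [ 0.00000000e+00,  0.00000000e+00,  0.00000000e+00,
         1.00000000e+00]])}
{'t': 0.1, 'qpos': array([ 1.02276625,  0.3338278 ,  0.03990378,  1.46617833, -0.01340842,
        1.34332043, -0.05846922]), 'qd': array([ 0.0018547 , -0.0013663 ,  0.00167193, -0.00387289, -0.00037383,
        0.0007759 , -0.00054816]), 'joint_efforts': array([ 4.01623125e-03, -6.60021329e+01,  1.37035713e+00, -4.06478941e+01,
        1.70208409e-02,  8.90379626e-03,  2.44137937e-05]), 'ee_pos': array([ 281.79808871, -585.21653574,  194.32092315]), 'ee_rot': array([ 9.74925907e-01,  2.22528509e-01, -2.11202483e-04, -7.02746258e-04]), 'force': array([ 0.02561134, -0.50724423, -0.2839206 ]), 'ft_torque': array([ 0.04366109, -0.01989241,  0.00911556]), 'gripper_force': 0.0, 'gripper_width': 85.5788192952339}
```

View pics/scene0.png

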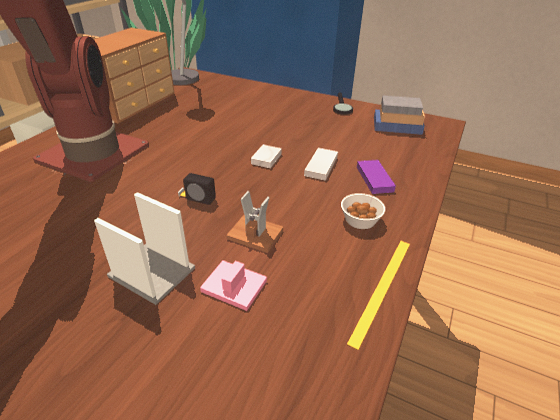

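View pics/top0.png

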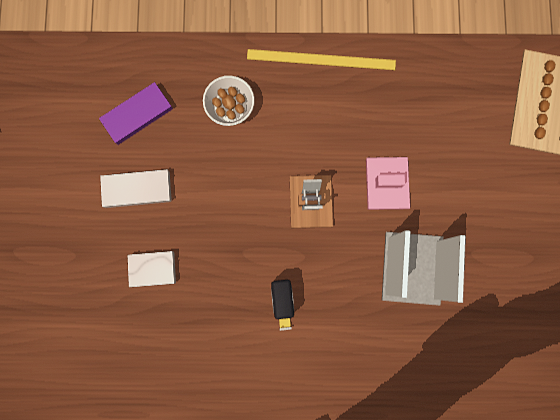

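The scene has two white slabs: the long one at top (136,188), scene (321,163), and the short one at top (151,269). The purple look-alike is at top (136,113). The wooden rest holding the clip is at top (312,202), scene (257,228), and a pink look-alike sits at top (389,183). The bay is at top (425,268). The long white slab and the wooden rest fit the description. I'll confirm both in one enlarged mosaic.

```bash
python3 - <<'E'
import cv2,numpy as np
t=cv2.imread("pics/top0.png");s=cv2.imread("pics/scene0.png")
def c(i,x,y,w,h,k): return cv2.resize(i[y:y+h,x:x+w],None,fx=k,fy=k,interpolation=cv2.INTER_CUBIC)
a=np.hstack([c(t,90,155,100,75,4),c(t,265,160,100,75,4)])
b=np.hstack([c(t,375,220,100,75,4)*1,c(s,220,180,100,75,4)])
cv2.imwrite("pics/crop.png",np.vstack([a,b]))
E
```

```text
(no output)
```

View pics/crop.png

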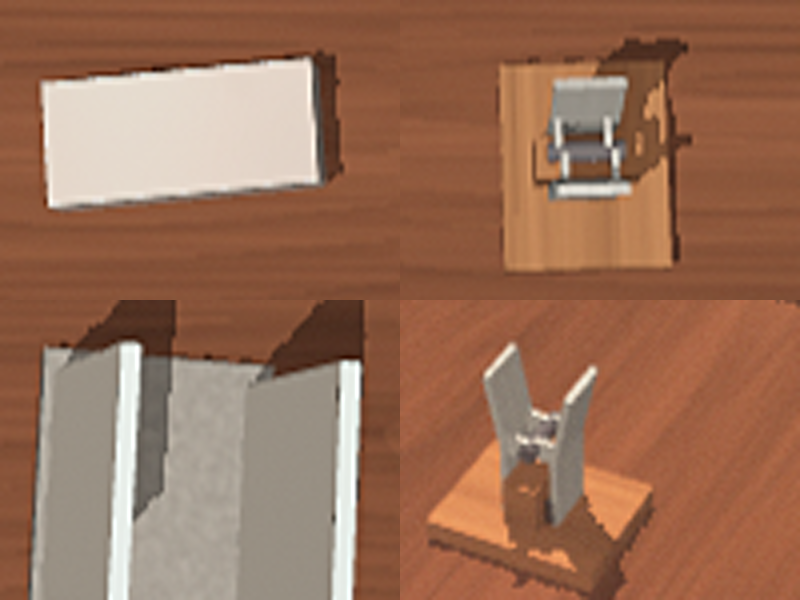

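```bash
cat > h.py <<'E'
import numpy as np,cv2
from scipy.optimize import least_squares
from plant import readout,cams
P={n:cams.camera_params(n) for n in("scene","top")}
def proj(n,X):
    p=P[n];X=np.atleast_2d(X);c=X@p["world_to_cam"][:3,:3].T+p["world_to_cam"][:3,3]
    return np.c_[p["cx"]-p["fx"]*c[:,0]/c[:,2],p["cy"]+p["fy"]*c[:,1]/c[:,2]]
def ray(n,uv,z):
    p=P[n];R=p["world_to_cam"][:3,:3];t=p["world_to_cam"][:3,3];o=-R.T@t
    d=R.T@np.array([(uv[0]-p["cx"])/p["fx"],-(uv[1]-p["cy"])/p["fy"],-1]);return o+d*(z-o[2])/d[2]
def fit(obs,x0):
    """obs: list of (cam,[local xyz],[u,v]); returns x,y,yaw(deg)"""
    def pts(v):
        c,s=np.cos(v[2]),np.sin(v[2]);L=np.array([o[1] for o in obs],float)
        return np.c_[v[0]+c*L[:,0]-s*L[:,1],v[1]+s*L[:,0]+c*L[:,1],L[:,2]]
    f=lambda v:np.concatenate([(proj(o[0],p)[0]-o[2]) for o,p in zip(obs,pts(v))])
    r=least_squares(f,x0,x_scale=[10,10,.1]);return r.x[:2].round(1),np.degrees(r.x[2]).round(2),r.fun.reshape(-1,2).round(1)
E
python3 - <<'E'
from h import *
T="top"
k=lambda x,y,ox,oy:[(x-1.5)/4+ox,(y-1.5)/4+oy]
# slab x along world y
o=[(T,[65,30,20],k(42,82,90,155)),(T,[-65,30,20],k(313,58,90,155)),(T,[-65,-30,20],k(320,184,90,155)),(T,[65,-30,20],k(50,207,90,155))]
# local x->world +y (yaw 90): local y -> world -x : flip
o=[(a,[l[0],-l[1],l[2]],u) for a,l,u in o]
print("slab",*fit(o,[600,250,1.57]))
r=[(T,[50,40,12],k(100,64,265,160)),(T,[50,-40,12],k(265,62,265,160)),(T,[-50,-40,12],k(274,267,265,160)),(T,[-50,40,12],k(107,270,265,160))]
print("rest",*fit(r,[600,-80,0]))
q=lambda x,y:k(x,y-300,375,220)
b=[(T,[55,50,144],q(120,343)),(T,[55,42,144],q(141,343)),(T,[55,-42,144],q(341,361)),(T,[55,-50,144],q(361,361)),(T,[65,55,8],q(44,347)),(T,[-55,-42,144],[459,301]),(T,[-55,-50,144],[464,302]),(T,[-65,55,8],[383,301])]
print("bay",*fit(b,[500,-250,0]))
c=[(T,[25.5,16,99],k(153,80,265,160)),(T,[25.5,-16,99],k(227,80,265,160)),(T,[-25.5,16,99],k(150,198,265,160)),(T,[-25.5,-16,99],k(231,191,265,160))]
print("clip",*fit(c,[600,-80,0]))
s=readout.state();print(s["ee_pos"])
E
```

```text
slab [620.6 238.4] 95.49 [[ 0.1  0.3]
 [ 0.   0.4]
 [ 0.3 -0.4]
 [-0.4 -0.2]]
rest [598.6 -99.8] 1.75 [[ 0.2  0.3]
 [ 0.1 -0.2]
 [-0.2 -0.2]
 [-0.1  0.1]]
bay [ 471.7 -294.1] -3.48 [[ 0.5  0.4]
 [-0.   0.7]
 [ 0.2 -0.4]
 [ 0.  -0.1]
 [ 0.1  0.6]
 [-0.3  0.1]
 [-0.4 -0.6]
 [-0.  -0.6]]
clip [598.2 -95.6] 0.93 [[ 0.   0.2]
 [-0.5 -0. ]
 [ 1.3 -0.9]
 [-0.8  0.7]]
[ 281.79808871 -585.21653574  194.32092315]
```

The crop confirms both: a white marble slab 130 × 60, and a wooden-brown rest with the grey clip astride its fin. I'll transit above the slab next.

Request:
drive_tool(
  motion=[
    [0.021,0.0515,0.005,0,0,4.36,0.085],
    [0.021,0.0515,0.005,0,0,4.36,0.085],
    [0.021,0.0515,0.005,0,0,4.36,0.085],
    [0.021,0.0515,0.005,0,0,4.36,0.085],
    [0.021,0.0515,0.005,0,0,4.36,0.085],
    [0.021,0.0515,0.005,0,0,4.36,0.085],
    [0.021,0.0515,0,0,0,4.36,0.085],
    [0.021,0.0515,0,0,0,4.36,0.085],
  ],
  squeeze=60,
)

```text
t: 1.1
ee_pos: [450.2, -171.9, 225.1]
ee_rot: [0.863, 0.505, -0.0, 0.0]
force: [1.3, -0.2, 0.1]
gripper_width: 85.4
gripper_force: 0.0
```

Request:
drive_tool(
  motion=[
    [0.0215,0.0515,0,0,0,4.36,0.085],
    [0.0215,0.0515,0,0,0,4.36,0.085],
    [0.0215,0.0515,0,0,0,4.36,0.085],
    [0.0215,0.0515,0,0,0,4.36,0.085],
    [0.0215,0.0515,0,0,0,4.36,0.085],
    [0.0215,0.0515,0,0,0,4.36,0.085],
    [0.0215,0.0515,0,0,0,4.36,0.085],
    [0.0215,0.0515,0,0,0,4.36,0.085],
  ],
)

```text
t: 2.1
ee_pos: [622.6, 239.7, 224.7]
ee_rot: [0.672, 0.741, -0.0, -0.0]
force: [1.1, -1.1, 0.4]
gripper_width: 85.1
gripper_force: 0.0
```

Request:
drive_tool(
  motion=[
    [0,0,0,9,0,0,0.085],
    [0,0,0,9,0,0,0.085],
    [0,0,0,9,0,0,0.085],
    [0,0,0,0,0,0,0.085],
  ],
)

```text
t: 2.6
ee_pos: [623.3, 232.0, 222.4]
ee_rot: [0.658, 0.716, 0.172, -0.157]
force: [-0.4, -0.1, 0.2]
gripper_width: 85.0
gripper_force: 0.0
```

```bash
python3 - <<'E'
from plant import readout
s=readout.state();print(s["t"],s["qpos"].round(3),s["ee_pos"].round(1),s["ee_rot"].round(4),s["force"])
E
```

```text
2.6 [ 0.45   0.395 -0.785  1.518 -0.188  1.207 -0.135] [623.3 232.  222.4] [ 0.6576  0.7164  0.172  -0.1573] [-0.41355851 -0.09862732  0.2142908 ]
```

Request:
drive_tool(
  motion=[
    [0,0,0,-9,0,0,0.085],
    [0,0,0,-9,0,0,0.085],
    [0,0,0,-9,0,0,0.085],
    [0,0,0,0,0,0,0.085],
  ],
)

```text
t: 3.1
ee_pos: [619.5, 245.7, 225.7]
ee_rot: [0.669, 0.744, 0.0, 0.0]
force: [0.4, 0.7, 0.5]
gripper_width: 85.1
gripper_force: 0.0
```

```bash
cat > st.py <<'E'
from plant import readout
s=readout.state();print(s["t"],s["qpos"].round(3),s["ee_pos"].round(1),s["ee_rot"].round(4),s["force"].round(1),s["gripper_width"].round(1),s["gripper_force"])
E
python3 st.py
```

```text
Traceback (most recent call last):
  File "st.py", line 2, in <module>
    s=readout.state();print(s["t"],s["qpos"].round(3),s["ee_pos"].round(1),s["ee_rot"].round(4),s["force"].round(1),s["gripper_width"].round(1),s["gripper_force"])
                                                                                                                    ^^^^^^^^^^^^^^^^^^^^^^^^
AttributeError: 'float' object has no attribute 'round'
```

Request:
drive_tool(
  motion=[
    [0,0,0,-9,0,0,0.085],
    [0,0,0,-9,0,0,0.085],
    [0,0,0,-9,0,0,0.085],
    [0,0,0,-9,0,0,0.085],
    [0,0,0,0,0,0,0.085],
  ],
)

```text
t: 3.72
ee_pos: [619.9, 242.0, 221.3]
ee_rot: [0.636, 0.706, -0.231, 0.208]
force: [0.2, 0.4, -0.7]
gripper_width: 84.8
gripper_force: 0.0
```

```bash
python3 st.py
```

```text
Traceback (most recent call last):
  File "st.py", line 2, in <module>
    s=readout.state();print(s["t"],s["qpos"].round(3),s["ee_pos"].round(1),s["ee_rot"].round(4),s["force"].round(1),s["gripper_width"].round(1),s["gripper_force"])
                                                                                                                    ^^^^^^^^^^^^^^^^^^^^^^^^
AttributeError: 'float' object has no attribute 'round'
```

```bash
sed -i 's/s\["gripper_width"\].round(1)/round(s["gripper_width"],1)/' st.py; python3 st.py
```

```text
3.725 [-0.422  0.691 -0.52   1.102  0.732  1.914 -0.741] [619.9 242.  221.3] [ 0.6365  0.7061 -0.2309  0.2076] [ 0.2  0.4 -0.7] 84.8 0.0
```

Request:
drive_tool(
  motion=[
    [0,0,0,-9,0,0,0.085],
    [0,0,0,-9,0,0,0.085],
    [0,0,0,-9,0,0,0.085],
    [0,0,0,-9,0,0,0.085],
    [0,0,0,-9,0,0,0.085],
    [0,0,0,-9,0,0,0.085],
    [0,0,0,0,0,0,0.085],
  ],
)

```text
t: 4.6
ee_pos: [621.7, 235.5, 213.8]
ee_rot: [0.49, 0.543, -0.509, 0.454]
force: [-0.1, 0.3, -0.3]
gripper_width: 85.2
gripper_force: 0.0
```

```bash
python3 st.py
```

```text
4.6 [-1.094  1.194  0.589  0.924  0.641  2.08  -0.405] [621.7 235.5 213.8] [ 0.4896  0.5431 -0.5095  0.4536] [-0.1  0.3 -0.3] 85.2 0.0
```

```bash
cat > kin.py <<'E'
import numpy as np,itertools
from scipy.optimize import least_squares
from scipy.spatial.transform import Rotation as R
D=[([1.02276625,0.3338278,0.03990378,1.46617833,-0.01340842,1.34332043,-0.05846922],[281.8,-585.2,194.3],[9.74925907e-01,2.22528509e-01,-2.11202483e-04,-7.02746258e-04]),
([0.45,0.395,-0.785,1.518,-0.188,1.207,-0.135],[623.3,232.,222.4],[0.6576,0.7164,0.172,-0.1573]),
([-0.422,0.691,-0.52,1.102,0.732,1.914,-0.741],[619.9,242.0,221.3],[0.6365,0.7061,-0.2309,0.2076]),
([-1.094,1.194,0.589,0.924,0.641,2.08,-0.405],[621.7,235.5,213.8],[0.4896,0.5431,-0.5095,0.4536])]
def fk(q,p,sg):
    o1,o7,d1,d3,d5,d7,a1,a3,a4,a6,b3,b5=p
    X=np.zeros(3);M=R.identity()
    for ax,an,t in (("z",sg[0]*q[0]+o1,[a1,0,d1]),("y",q[1],[0,0,0]),("z",sg[1]*q[2],[a3,b3,d3]),("y",q[3],[a4,0,0]),("z",sg[2]*q[4],[0,b5,d5]),("y",q[5],[a6,0,0]),("z",sg[3]*q[6]+o7,[0,0,d7])):
        M=M*R.from_euler(ax,an);X=X+M.apply(t)
    return X,M
def res(p,sg):
    r=[]
    for q,x,o in D:
        X,M=fk(q,p,sg);r+=list((X-x)/2)+list((M.inv()*R.from_quat(o)).as_rotvec()*100)
    return r+list(np.array(p[6:])*.002)
def best():
    B=None
    for sg in itertools.product([-1,1],repeat=4):
        for o1 in(0,np.pi):
          for o7 in(0,1.57,3.14,-1.57):
            f=least_squares(res,[o1,o7,340,400,400,230,0,0,0,0,0,0],args=(sg,))
            if B is None or f.cost<B[0]: B=(f.cost,f.x,sg)
    return B
if __name__=="__main__":
    c,p,sg=best();print(c,p.round(3),sg);np.savez("kin.npz",p=p,sg=sg)
E
python3 kin.py
```

```text
28.865232936114513 [-1.30000e-02  1.56200e+00  2.37504e+02  5.04056e+02  4.85706e+02
  3.97392e+02 -9.95200e+00 -2.66790e+01  1.93550e+01 -4.11630e+01
 -7.64800e+00 -2.51460e+01] (-1, -1, -1, -1)
```

```bash
cat > sim.py <<'E'
from kin import *
from h import ray
z=np.load("kin.npz");p=z["p"];sg=z["sg"]
lo=np.array([-2.58,-.38,-1.3,.25,-1.5,.08,-2.65])+.03;hi=np.array([2.58,2.09,1.39,2.4,4.64,2.09,2.65])-.03
def step(q,x,M,w=.05):
    f=lambda v:np.r_[(fk(v,p,sg)[0]-x)/20,(fk(v,p,sg)[1].inv()*M).as_rotvec()*5,w*(v-q)]
    r=least_squares(f,np.clip(q,lo+1e-3,hi-1e-3),bounds=(lo,hi),max_nfev=60)
    e=fk(r.x,p,sg);return r.x,np.linalg.norm(e[0]-x),np.degrees(np.linalg.norm((e[1].inv()*M).as_rotvec()))
def pts(q):
    o1,o7,d1,d3,d5,d7,a1,a3,a4,a6,b3,b5=p
    X=np.zeros(3);M=R.identity();out=[]
    for ax,an,t in (("z",sg[0]*q[0]+o1,[a1,0,d1]),("y",q[1],[0,0,0]),("z",sg[1]*q[2],[a3,b3,d3]),("y",q[3],[a4,0,0]),("z",sg[2]*q[4],[0,b5,d5]),("y",q[5],[a6,0,0]),("z",sg[3]*q[6]+o7,[0,0,d7])):
        M=M*R.from_euler(ax,an);X=X+M.apply(t);out.append(X)
    return out
E
cat > run1.py <<'E'
from sim import *
print([ray("scene",u,0)[:2].round() for u in((343,110),(380,130),(425,132),(340,345))])
for q,x,o in D:
    X,M=fk(q,p,sg);print((X-x).round(1),np.degrees((M.inv()*R.from_quat(o)).as_rotvec()).round(1))
down=R.from_quat([.67,.743,0,0])
for w in (0.05,):
  q0=step(np.array(D[1][0]),np.array([620,240,225.]),down,w)[0]
  for sgn in(-1,1):
    for X,Y in((620,240),(620,100),(520,150),(620,0),(700,100),(520,300),(620,350)):
      for yaw in(-30,0,30):
        q=q0;bad=0
        for i in range(1,21):
            a=i/20;M=R.from_euler("z",yaw*a,degrees=True)*R.from_rotvec(down.apply([0,1,0])*sgn*a*np.pi/2)*down
            x=np.array([620+(X-620)*a,240+(Y-240)*a,225]);q,e,r=step(q,x,M,w);bad=max(bad,e+r)
        for h in(180,140,105):
            x=np.array([X,Y,h]);q,e,r=step(q,x,M,w)
        P=pts(q);print(sgn,X,Y,yaw,"bad",round(bad,1),"end",round(e,1),round(r,1),q.round(2),"dir",M.apply([0,0,1]).round(2),"el",P[3].round(),"wr",P[4].round())
E
python3 run1.py
```

```text
[array([549., 635.]), array([708., 541.]), array([841., 595.]), array([ 859., -276.])]
[-2.  10.   1.7] [-0.  -0.  -0.2]
[ 7.3  0.  -2.1] [ 0.4  0.  -0.2]
[ 4.6  4.2 -0.8] [-0.5 -0.  -0.1]
[-2.9 -1.6  1.2] [-0.7 -0.1  0.5]
-1 620 240 -30 bad 24.6 end 6.2 18.1 [-1.17  1.59  1.25  0.77 -0.    2.06 -0.34] dir [-0.41 -0.91 -0.  ] el [185. 444. 240.] wr [625. 631. 151.]
-1 620 240 0 bad 0.0 end 0.0 0.0 [-1.06  1.26  0.35  1.01  0.78  2.02 -0.73] dir [ 0.1  -0.99 -0.  ] el [227. 388. 403.] wr [548. 632. 132.]
-1 620 240 30 bad 0.0 end 0.0 0.0 [-0.77  1.   -0.35  1.59  1.45  1.99 -1.07] dir [ 0.59 -0.81 -0.  ] el [293. 252. 518.] wr [371. 550. 141.]
-1 620 100 -30 bad 5.8 end 1.5 4.3 [-1.02  1.63  1.28  0.85 -0.01  2.06 -0.31] dir [-0.41 -0.91 -0.  ] el [247. 411. 222.] wr [717. 485. 124.]
-1 620 100 0 bad 0.0 end 0.0 0.0 [-0.74  1.07 -0.04  1.35  1.08  2.   -0.98] dir [ 0.1  -0.99 -0.  ] el [309. 263. 489.] wr [556. 493. 139.]
-1 620 100 30 bad 0.0 end 0.0 0.0 [-0.58  0.9  -0.36  1.86  1.52  1.89 -1.2 ] dir [ 0.59 -0.81 -0.  ] el [307. 174. 562.] wr [375. 413. 143.]
-1 520 150 -30 bad 7.6 
[... 4468 characters left out ...]
0 end 0.0 0.0 [ 0.78  1.07 -0.84  1.81 -0.85  1.18  0.82] dir [-0.1   0.99 -0.  ] el [ 268. -311.  483.] wr [533. -98. 135.]
1 520 300 30 bad 0.0 end 0.0 0.0 [ 0.53  1.26 -0.9   1.33 -0.49  1.65  0.52] dir [-0.59  0.81 -0.  ] el [ 375. -250.  393.] wr [724. -43. 126.]
1 620 350 -30 bad 0.5 end 0.0 0.0 [ 0.89  1.25 -1.11  2.02 -1.43  0.56  1.34] dir [ 0.41  0.91 -0.  ] el [ 252. -373.  401.] wr [450.  -9. 145.]
1 620 350 0 bad 0.0 end 0.0 0.0 [ 0.68  1.22 -0.97  1.59 -0.74  1.1   0.64] dir [-0.1   0.99 -0.  ] el [ 324. -301.  413.] wr [628. -49. 130.]
1 620 350 30 bad 0.0 end 0.0 0.0 [ 0.37  1.39 -0.97  1.01 -0.44  1.72  0.38] dir [-0.59  0.81 -0.  ] el [ 429. -192.  326.] wr [822.   6. 121.]
```

Request:
drive_tool(
  motion=[
    [0,0,0,10,0,0,0.085],
    [0,0,0,10,0,0,0.085],
    [0,0,0,10,0,0,0.085],
    [0,0,0,10,0,0,0.085],
    [0,0,0,10,0,0,0.085],
    [0,-0.01,0,10,0,0,0.085],
    [0,-0.01,0,10,0,0,0.085],
    [0,-0.01,0,10,0,0,0.085],
  ],
)

```text
t: 5.6
ee_pos: [623.5, 205.7, 226.0]
ee_rot: [0.67, 0.741, -0.03, 0.029]
force: [0.8, -0.7, -0.6]
gripper_width: 84.9
gripper_force: 0.0
```

Request:
drive_tool(
  motion=[
    [0,0,-0.04,10,0,0,0.085],
    [0,0,-0.04,0,0,0,0.085],
    [0,0,-0.02,0,0,0,0.085],
    [0,0,0,0,0,0,0.085],
  ],
)

```text
t: 6.1
ee_pos: [622.1, 206.9, 120.6]
ee_rot: [0.669, 0.743, 0.028, -0.029]
force: [0.6, 0.5, 1.0]
gripper_width: 85.0
gripper_force: 0.0
```

```bash
python3 st.py
```

```text
6.1 [-0.613  0.388  0.351  1.579 -0.225  1.187 -0.099] [622.1 206.9 120.6] [ 0.6685  0.7426  0.0279 -0.0286] [0.6 0.5 1. ] 85.0 0.0
```

Request:
drive_tool(
  motion=[
    [0.001,-0.002,-0.03,-4.6,0,-0.5,0.085],
    [0.001,-0.001,-0.03,0,0,0,0.085],
    [0,0,-0.02,0,0,0,0.085],
    [0,0,-0.01,0,0,0,0.085],
    [0,0,0,0,0,0,0.085],
  ],
)

```text
t: 6.72
ee_pos: [624.8, 202.8, 29.5]
ee_rot: [0.673, 0.74, -0.003, -0.001]
force: [0.5, 0.2, 0.6]
gripper_width: 85.3
gripper_force: 0.0
```

```bash
python3 st.py
```

```text
6.725 [-0.646  0.495  0.349  1.632 -0.188  1.054 -0.147] [624.8 202.8  29.5] [ 0.6728  0.7398 -0.0028 -0.0013] [0.5 0.2 0.6] 85.3 0.0
```

Request:
drive_tool(
  motion=[
    [0,0.0005,-0.02,0,0,0,0.085],
    [0,0,-0.01,0,0,0,0.085],
    [0,0,0,0,0,0,0.085],
    [0,0,0,0,0,0,0.05],
    [0,0,0,0,0,0,0.05],
    [0,0,0,0,0,0,0.05],
    [0,0,0,0,0,0,0.05],
  ],
  squeeze=80,
)

```text
t: 7.6
ee_pos: [624.7, 203.4, -0.7]
ee_rot: [0.673, 0.74, -0.003, -0.001]
force: [0.8, -0.4, 0.1]
gripper_width: 49.8
gripper_force: 0.0
```

Request:
drive_tool(
  motion=[
    [0,0,0,0,0,0,0.05],
    [0,0,0,0,0,0,0.05],
    [0,0,0.03,0,0,0,0.05],
    [0,0,0.04,0,0,0,0.05],
    [0,0,0,0,0,0,0.05],
  ],
)

```text
t: 8.22
ee_pos: [626.9, 204.0, 72.8]
ee_rot: [0.673, 0.74, -0.0, -0.0]
force: [0.9, -0.1, -0.1]
gripper_width: 49.9
gripper_force: 0.0
```

```bash
python3 st.py
```

```text
8.225 [-0.656  0.452  0.362  1.596 -0.172  1.125 -0.159] [626.9 204.   72.8] [ 6.728e-01  7.398e-01 -2.000e-04 -1.000e-04] [ 0.9 -0.1 -0.1] 49.9 0.0
```

```bash
python3 - <<'E'
from h import *
a=cams.snapshot("scene");b=cams.snapshot("top")
c=lambda i,x,y:cv2.resize(i[y:y+120,x:x+130],None,fx=3,fy=3,interpolation=cv2.INTER_CUBIC)
cv2.imwrite("pics/m1.png",np.hstack([c(a,255,80),c(b,80,130)]))
print(proj("top",[[624,204,0],[624,204,73]]),proj("scene",[[624,204,0],[624,204,73]]))
E
```

```text
[[155.29618487 187.90946841]
 [146.56553703 181.06592796]] [[317.10521185 172.86758373]
 [319.17556721 149.36264041]]
```

View pics/m1.png

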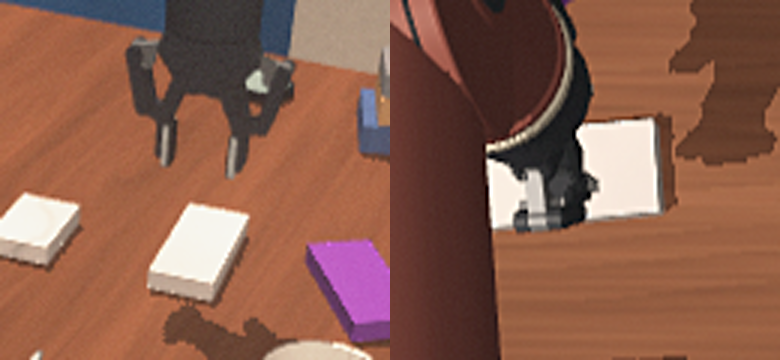

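The picture shows the slab unmoved, so the fingers closed above it: tips at about scene (310,135) and (333,138). I'll check that against the predicted tip position.

```bash
python3 - <<'E'
from h import *
d=np.array([np.cos(.096),np.sin(.096),0])*25;t=np.array([626.9,204,72.8])
for dz in(0,5,20,35,50):
    print(dz,proj("scene",[t-d+[0,0,dz],t+d+[0,0,dz]]).round(1).tolist())
im=cams.snapshot("scene");cv2.imwrite("pics/m2.png",cv2.resize(im[95:180,275:380],None,fx=7,fy=7,interpolation=cv2.INTER_CUBIC))
E
python3 st.py
```

```text
0 [[311.1, 147.9], [329.5, 151.5]]
5 [[311.2, 146.2], [329.6, 149.8]]
20 [[311.6, 141.2], [330.2, 144.7]]
35 [[312.0, 136.0], [330.7, 139.4]]
50 [[312.4, 130.7], [331.3, 134.1]]
8.375 [-0.656  0.456  0.36   1.601 -0.172  1.124 -0.158] [624.  203.3  68.4] [ 0.6727  0.7399 -0.0033 -0.0016] [-0.8 -0.4  0.1] 49.9 0.0
```

View pics/m2.png

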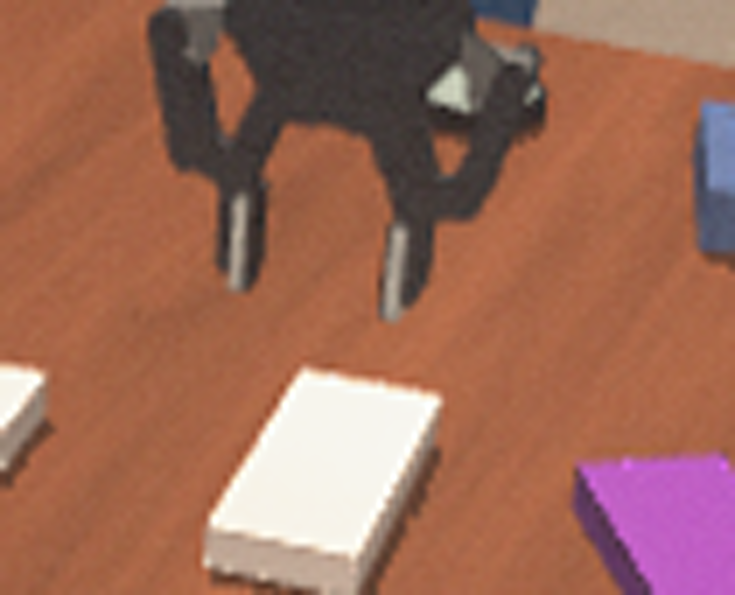

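```bash
python3 - <<'E'
from h import *
print(proj("top",[[602,202,111],[602,202,78],[570,199,190],[570,199,150],[626,204,110],[626,204,190]]).round(1).tolist())
for z in(73,90,105,115): print(z,ray("scene",(320.3,138.5),z).round(1))
E
```

```text
[[142.1, 189.5], [146.6, 192.6], [131.2, 201.0], [137.5, 204.5], [141.7, 176.1], [129.6, 166.5]]
73 [604.1 262.1  73. ]
90 [614.9 231.2  90. ]
105 [624.5 203.8 105. ]
115 [630.9 185.6 115. ]
```

Request:
drive_tool(
  motion=[
    [0,0,-0.02,0,0,0,0.085],
    [0,0,-0.02,0,0,0,0.085],
    [0,0,-0.02,0,0,0,0.085],
    [0,0,0,0,0,0,0.085],
    [0,0,0,0,0,0,0.085],
  ],
)

```text
t: 9.0
ee_pos: [624.8, 203.3, 9.2]
ee_rot: [0.673, 0.74, -0.003, -0.001]
force: [0.2, 0.3, 0.1]
gripper_width: 84.9
gripper_force: 0.0
```

Request:
drive_tool(
  motion=[
    [0,0,-0.01,0,0,0,0.085],
    [0,0,-0.01,0,0,0,0.085],
    [0,0,-0.005,0,0,0,0.085],
    [0,0,0,0,0,0,0.085],
  ],
)

```text
t: 9.5
ee_pos: [624.1, 203.2, -16.5]
ee_rot: [0.673, 0.74, -0.003, -0.002]
force: [-0.4, 0.1, -0.4]
gripper_width: 84.7
gripper_force: 0.0
```

```bash
python3 - <<'E'
from h import *
im=cams.snapshot("scene");cv2.imwrite("pics/m3.png",cv2.resize(im[105:190,275:380],None,fx=7,fy=7,interpolation=cv2.INTER_CUBIC))
E
python3 st.py
```

```text
9.55 [-0.637  0.547  0.336  1.66  -0.208  0.977 -0.133] [624.5 203.3 -16.1] [ 0.6727  0.7399 -0.003  -0.0014] [-0.7  0.6  0.5] 85.5 0.0
```

View pics/m3.png

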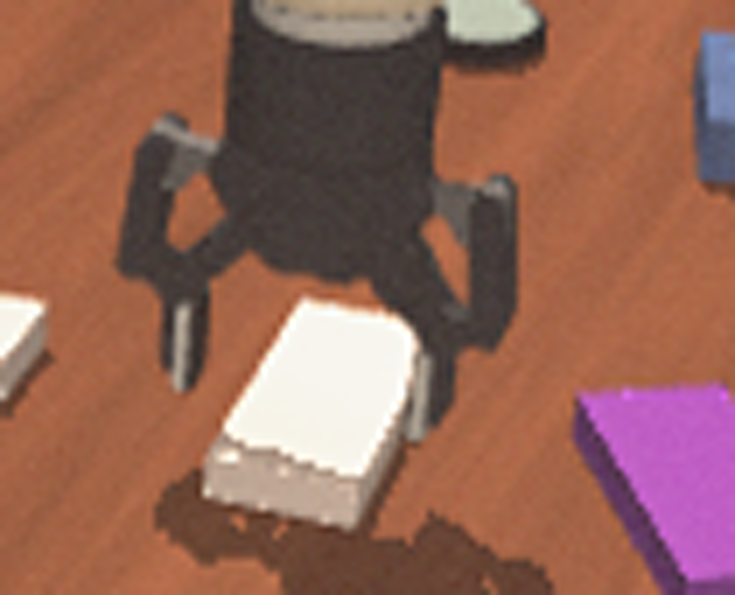

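The open finger tips are at scene (301,160) and (335,167), which puts them at z ≈ 29. The reported TCP therefore sits about 32 mm beyond the real shut tips. I'll descend accordingly.

Request:
drive_tool(
  motion=[
    [0,0,-0.01,0,0,0,0.085],
    [0,0,-0.006,0,0,0,0.085],
    [0,0,-0.004,0,0,0,0.085],
    [0,0,0,0,0,0,0.085],
  ],
)

```text
t: 10.05
ee_pos: [624.3, 203.2, -36.3]
ee_rot: [0.673, 0.74, -0.003, -0.001]
force: [0.3, -0.0, -0.7]
gripper_width: 85.2
gripper_force: 0.0
```

Request:
drive_tool(
  motion=[
    [0,0,0,0,0,0,0.05],
    [0,0,0,0,0,0,0.05],
    [0,0,0,0,0,0,0.05],
    [0,0,0,0,0,0,0.05],
    [0,0,0,0,0,0,0.05],
    [0,0,0,0,0,0,0.05],
  ],
)

```text
t: 10.8
ee_pos: [625.2, 203.5, -35.0]
ee_rot: [0.673, 0.74, -0.002, -0.001]
force: [-0.5, -0.4, 5.7]
gripper_width: 58.2
gripper_force: 87.7
```

Request:
drive_tool(
  motion=[
    [0,0,0.02,0,0,0,0.05],
    [0,-0.01,0.035,0,0,0,0.05],
    [0,-0.02,0.04,0,0,0,0.05],
    [0,-0.02,0.04,0,0,0,0.05],
    [0,-0.02,0.03,0,0,0,0.05],
    [0,-0.01,0.01,0,0,0,0.05],
    [0,0,0,0,0,0,0.05],
  ],
)

```text
t: 11.68
ee_pos: [624.5, 122.7, 139.3]
ee_rot: [0.673, 0.74, -0.003, -0.001]
force: [0.3, 0.0, -4.6]
gripper_width: 58.2
gripper_force: 87.3
```

```bash
python3 st.py; cat > run2.py <<'E'
from sim import *
from plant import readout
s=readout.state();q0=s["qpos"];x0,M0=fk(q0,p,sg);print((x0-s["ee_pos"]).round(1))
ax=M0.apply([0,1,0]);T=np.array([625,25,130.])
for ny in (0,30,50):
    q=q0;bad=0;v=0
    for i in range(1,13):
        a=i/12;M=R.from_euler("z",ny*a,degrees=True)*R.from_rotvec(-ax*a*np.pi/2)*M0
        qo=q;q,e,r=step(q,x0+(T-x0)*a,M);bad=max(bad,e+r);v=max(v,np.abs(q-qo).max())
    for h in(115,100): q,e,r=step(q,np.array([T[0],T[1],h]),M)
    P=pts(q);print(ny,bad,v,e,r,q.round(2),M.apply([0,0,1]).round(2),P[3].round(),P[4].round())
E
python3 run2.py
```

```text
11.675 [-0.579  0.358  0.402  1.583 -0.144  1.236 -0.058] [624.5 122.7 139.3] [ 0.6731  0.7395 -0.0028 -0.0013] [ 0.3  0.  -4.6] 58.2 87.26542353630066
[-18.1  -5.1   2.1]
0 0.0019673773794364113 0.1222664288276215 6.665564118784969e-05 0.00013460393236449308 [-1.08  1.16  0.62  1.47  0.71  1.59 -0.78] [ 0.09 -1.    0.  ] [200. 376. 452.] [560. 418. 128.]
30 0.0020219226309007706 0.12787484810657382 0.00010923552660680473 0.00023583517774072895 [-1.27  0.98  0.62  1.97  1.14  1.19 -1.13] [ 0.58 -0.82  0.  ] [102. 364. 533.] [382. 340. 136.]
50 0.004610955630478684 0.2161198996042708 0.00018695698790098316 0.00044630523775379395 [-1.26  0.88  0.59  2.25  1.65  1.12 -1.52] [ 0.82 -0.57  0.  ] [ 96. 332. 576.] [298. 250. 140.]
```

Request:
drive_tool(
  motion=[
    [0,-0.008,0,-9.955,-0.96,0,0.05],
    [0,-0.008,0,-9.955,-0.96,0,0.05],
    [0,-0.008,0,-9.955,-0.96,0,0.05],
    [0,-0.008,0,-9.955,-0.96,0,0.05],
    [0,-0.008,0,-9.955,-0.96,0,0.05],
    [0,-0.008,0,-9.955,-0.96,0,0.05],
    [0,-0.008,0,-9.955,-0.96,0,0.05],
    [0,-0.008,0,-9.955,-0.96,0,0.05],
  ],
)

```text
t: 12.68
ee_pos: [624.1, 61.9, 136.1]
ee_rot: [0.514, 0.566, -0.435, 0.476]
force: [0.6, -0.3, -5.1]
gripper_width: 57.8
gripper_force: 87.6
```

Request:
drive_tool(
  motion=[
    [0,-0.008,0,-9.955,-0.96,0,0.05],
    [0,-0.008,0,0,0,10,0.05],
    [0,-0.008,0,0,0,10,0.05],
    [0,-0.008,0,0,0,10,0.05],
    [0,0,0,0,0,0,0.05],
    [0,0,0,0,0,0,0.05],
  ],
)

```text
t: 13.42
ee_pos: [624.5, 29.1, 137.5]
ee_rot: [0.325, 0.628, -0.325, 0.628]
force: [0.2, 0.3, -3.8]
gripper_width: 57.9
gripper_force: 87.8
```

```bash
cat >> st.py <<'E'
from scipy.spatial.transform import Rotation as R
import numpy as np
M=R.from_quat(s["ee_rot"]);z=M.apply([0,0,1]);y=M.apply([0,1,0]);print("z az/elev",np.degrees([np.arctan2(z[1],z[0]),np.arcsin(z[2])]).round(2),"y az/elev",np.degrees([np.arctan2(y[1],y[0]),np.arcsin(y[2])]).round(2))
E
python3 st.py;python3 - <<'E'
from h import *
im=cams.snapshot("scene");cv2.imwrite("pics/m4.png",cv2.resize(im[110:270,180:380],None,fx=3.7,fy=3.7,interpolation=cv2.INTER_CUBIC))
E
```

```text
13.425 [-1.36   0.911  0.638  2.009  1.087  1.243 -1.08 ] [624.5  29.1 137.5] [ 0.325   0.628  -0.325   0.6281] [ 0.2  0.3 -3.8] 57.9 87.8424060344696
z az/elev [-5.472e+01  1.000e-02] y az/elev [3.528e+01 1.000e-02]
```

View pics/m4.png

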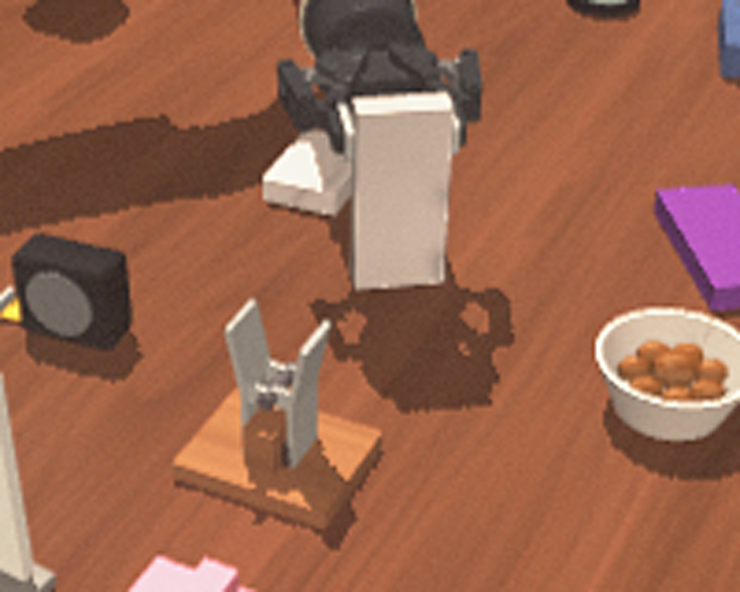

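The slab hangs upright in the fingers, its lower front corners at scene (276,188) and (300,186). The clip, rest and tape measure are clear. Next I'll work out the foot height.

```bash
python3 - <<'E'
from h import *
for z in(0,20,30,37,45): print(z,proj("scene",[603.7,58.5,z]).round(1),ray("scene",(288.1,186.8),z).round(1))
E
```

```text
0 [[287.6 198.6]] [582.4 106.2   0. ]
20 [[287.9 192.1]] [594.4  79.5  20. ]
30 [[288.  188.7]] [600.3  66.2  30. ]
37 [[288.1 186.4]] [604.5  56.9  37. ]
45 [[288.2 183.7]] [609.3  46.2  45. ]
```

Request:
drive_tool(
  motion=[
    [0,0,-0.012,0,0,0,0.05],
    [0,0,-0.008,0,0,0,0.05],
    [0,0,0,0,0,0,0.05],
    [0,0,0,0,0,0,0.05],
  ],
)

```text
t: 13.98
ee_pos: [624.7, 27.1, 119.1]
ee_rot: [0.326, 0.627, -0.326, 0.629]
force: [1.5, -0.6, -4.5]
gripper_width: 58.0
gripper_force: 87.8
```

Request:
drive_tool(
  motion=[
    [0,0,-0.006,0,0,0,0.05],
    [0,0,-0.005,0,0,0,0.05],
    [0,0,-0.003,0,0,0,0.05],
    [0,0,0,0,0,0,0.05],
  ],
)

```text
t: 14.48
ee_pos: [624.5, 27.3, 104.9]
ee_rot: [0.325, 0.627, -0.326, 0.629]
force: [-0.0, 0.1, -4.5]
gripper_width: 58.0
gripper_force: 87.8
```

Request:
drive_tool(
  motion=[
    [0,0,-0.003,0,0,0,0.05],
    [0,0,0,0,0,0,0.05],
  ],
)

```text
t: 14.72
ee_pos: [624.7, 27.2, 103.1]
ee_rot: [0.326, 0.626, -0.326, 0.629]
force: [-0.5, 1.4, 2.3]
gripper_width: 57.8
gripper_force: 88.0
```

Request:
drive_tool(
  motion=[
    [0,0,-0.0005,0,0,0,0.05],
    [0,0,0,0,0,0,0.05],
  ],
)

```text
t: 14.98
ee_pos: [624.8, 27.1, 103.2]
ee_rot: [0.326, 0.626, -0.326, 0.629]
force: [-0.5, 1.5, 7.2]
gripper_width: 58.2
gripper_force: 88.0
```

```bash
python3 st.py
```

```text
14.975 [-1.339  0.986  0.609  1.987  1.068  1.228 -1.128] [624.8  27.1 103.2] [ 0.3256  0.6258 -0.326   0.6294] [-0.5  1.5  7.2] 58.2 88.0042290687561
z az/elev [-54.87   0.27] y az/elev [35.13  0.1 ]
```

Request:
drive_tool(
  motion=[
    [0,0,0,0,0,0,0.085],
    [0,0,0,0,0,0,0.085],
    [0,0,0,0,0,0,0.085],
    [-0.006,0.008,0,0,0,0,0.085],
    [-0.0115,0.0165,0,0,0,0,0.085],
    [-0.0173,0.0245,0,0,0,0,0.085],
    [-0.0173,0.0245,0,0,0,0,0.085],
    [-0.0173,0.0245,0,0,0,0,0.085],
  ],
)

```text
t: 15.98
ee_pos: [553.7, 127.7, 101.3]
ee_rot: [0.325, 0.627, -0.325, 0.628]
force: [0.0, 0.1, 0.3]
gripper_width: 84.7
gripper_force: 0.0
```

```bash
python3 st.py; cat > run3.py <<'E'
from sim import *
from plant import readout
s=readout.state();q0=s["qpos"];x0,M0=fk(q0,p,sg);d=x0-s["ee_pos"]
ax=M0.apply([0,1,0])
for ny in(-90,90):
    q=q0;bad=0;v=0;T=np.array([598,65,200.])+d
    for i in range(1,25):
        a=i/24;M=R.from_euler("z",ny*a,degrees=True)*R.from_rotvec(ax*a*np.pi/2)*M0
        qo=q;q,e,r=step(q,x0+(T-x0)*a,M);bad=max(bad,e+r);v=max(v,np.abs(q-qo).max())
    print(ny,bad,v,e,r,q.round(2),pts(q)[3].round())
    M1=M;x1=T
    for i in range(1,21):
        a=i/20;M=R.from_euler("z",51.4*a,degrees=True)*M1;q,e,r=step(q,x1+(np.array([472,-294,200])+d-x1)*a,M);bad=max(bad,e+r)
    print(bad,e,r,q.round(2),pts(q)[3].round())
E
python3 run3.py
```

```text
15.975 [-1.47   0.963  0.52   1.919  0.919  1.405 -1.07 ] [553.7 127.7 101.3] [ 0.3252  0.6274 -0.3252  0.6284] [0.  0.1 0.3] 84.7 0.0
z az/elev [-54.77   0.07] y az/elev [35.23  0.04]
-90 0.0013990073898781593 0.06480984255600108 0.00032580785240983993 0.0010731995374683194 [-0.75  0.27  0.67  1.61 -0.18  1.33 -1.01] [ 61.  70. 712.]
0.0014604488660919855 0.00037902325955721674 0.0010814256065347688 [-0.25  0.19  0.84  1.7  -0.14  1.32  0.55] [ 51.  29. 718.]
90 2.1211173905310243 0.4250330767031557 0.0004641270372674824 0.0015337134295693613 [-0.72  0.25  0.63  1.62 -0.14  1.32  2.1 ] [ 57.  62. 714.]
37.65151860413588 9.009042965739757 28.64247563839612 [ 1.27  0.45 -1.27  1.66  0.65  1.61  2.62] [  28. -200.  675.]
```

Request:
drive_tool(
  motion=[
    [0,0,0.01,8.18,5.75,0,0.085],
    [0,0,0.01,8.18,5.75,0,0.085],
    [0,0,0.01,8.18,5.75,0,0.085],
    [0,0,0.01,8.18,5.75,0,0.085],
    [0,0,0.01,8.18,5.75,0,0.085],
    [0,0,0.01,8.18,5.75,0,0.085],
    [0,0,0,8.18,5.75,0,0.085],
    [0,0,0,8.18,5.75,0,0.085],
  ],
)

```text
t: 16.98
ee_pos: [554.8, 128.1, 163.4]
ee_rot: [0.458, 0.885, -0.037, 0.076]
force: [-0.1, 0.5, -0.9]
gripper_width: 84.9
gripper_force: 0.0
```

Request:
drive_tool(
  motion=[
    [0,0,0,8.18,5.75,0,0.085],
    [0,0,0,0,0,-10,0.085],
    [0,0,0,0,0,-10,0.085],
    [0,0,0,0,0,-10,0.085],
    [0,0,0,0,0,-10,0.085],
    [0,0,0,0,0,-10,0.085],
    [0,0,0,0,0,-10,0.085],
    [0,0,0,0,0,-10,0.085],
  ],
)

```text
t: 17.98
ee_pos: [554.2, 127.3, 161.8]
ee_rot: [0.887, 0.461, -0.001, 0.0]
force: [-0.0, -0.2, -0.2]
gripper_width: 84.6
gripper_force: 0.0
```

Request:
drive_tool(
  motion=[
    [0,0,0,0,0,-10,0.085],
    [0,0,0,0,0,-10,0.085],
    [0,0,0,0,0,0,0.085],
  ],
)

```text
t: 18.35
ee_pos: [554.4, 127.0, 161.7]
ee_rot: [0.953, 0.303, -0.001, 0.0]
force: [-0.4, -0.8, 0.6]
gripper_width: 84.9
gripper_force: 0.0
```

```bash
python3 st.py; python3 - <<'E'
from h import *
a=cams.snapshot("top");b=cams.snapshot("scene")
c=lambda i,x,y:cv2.resize(i[y:y+100,x:x+90],None,fx=4.4,fy=4.4,interpolation=cv2.INTER_CUBIC)
cv2.imwrite("pics/m5.png",np.hstack([c(a,185,145),c(b,245,120)]))
E
```

```text
18.35 [-1.019  0.242  0.84   1.743 -0.189  1.243 -1.087] [554.4 127.  161.7] [ 9.530e-01  3.028e-01 -1.300e-03  2.000e-04] [-0.4 -0.8  0.6] 84.9 0.0
z az/elev [-152.92  -89.85] y az/elev [-5.474e+01 -2.000e-02]
```

View pics/m5.png

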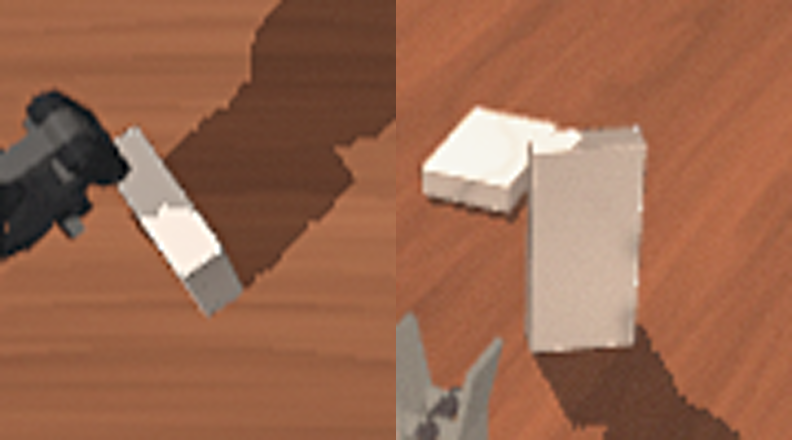

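```bash
python3 - <<'E'
from h import *
k=lambda x,y:[(x-1.7)/4.4+185,(y-1.7)/4.4+145]
for u in((172.5,222),(240,288),(210,316),(135,128)): print(ray("top",k(*u),130).round(1))
c=np.array([598.3,64.7,130]);n=np.radians(-54.8);n,w=np.array([np.cos(n),np.sin(n),0]),np.array([-np.sin(n),np.cos(n),0])
for a in(1,-1):
  for b in(1,-1): print((c+10*a*n+30*b*w).round(1))
E
```

```text
[590.1  57.6 130. ]
[564.4  31.  130. ]
[553.5  42.4 130. ]
[627.2  72.9 130. ]
[628.6  73.8 130. ]
[579.5  39.2 130. ]
[617.1  90.2 130. ]
[568.   55.6 130. ]
```

Request:
drive_tool(
  motion=[
    [0.0146,-0.0207,0,0,0,0,0.085],
    [0.0146,-0.0207,0,0,0,0,0.085],
    [0.0147,-0.0209,0,0,0,0,0.085],
    [0,0,0,0,0,0,0.085],
  ],
)

```text
t: 18.95
ee_pos: [599.5, 61.2, 161.7]
ee_rot: [0.954, 0.301, -0.001, 0.001]
force: [0.0, 0.6, 0.1]
gripper_width: 84.8
gripper_force: 0.0
```

The slab stands upright and alone: its foot is at scene (287,199) and its top face is where I predicted. I'll descend over it and grip the thickness.

Request:
drive_tool(
  motion=[
    [-0.001,0.003,-0.02,0,0,0,0.085],
    [0,0,-0.03,0,0,0,0.085],
    [0,0,-0.03,0,0,0,0.085],
    [0,0,-0.02,0,0,0,0.085],
    [0,0,-0.008,0,0,0,0.085],
    [0,0,0,0,0,0,0.085],
  ],
)

```text
t: 19.7
ee_pos: [597.9, 66.3, 53.5]
ee_rot: [0.954, 0.301, -0.001, 0.001]
force: [0.4, 1.6, 1.2]
gripper_width: 85.0
gripper_force: 0.0
```

Request:
drive_tool(
  motion=[
    [0,0,0,0,0,0,0.045],
    [0,0,0,0,0,0,0.035],
    [0,0,0,0,0,0,0.03],
    [0,0,0,0,0,0,0.025],
    [0,0,0,0,0,0,0.025],
  ],
  squeeze=40,
)

```text
t: 20.32
ee_pos: [598.1, 66.1, 53.7]
ee_rot: [0.954, 0.301, -0.001, 0.001]
force: [0.2, 0.4, -0.2]
gripper_width: 25.4
gripper_force: 0.0
```

Request:
drive_tool(
  motion=[
    [0,0,0,0,0,0,0.015],
    [0,0,0,0,0,0,0.01],
    [0,0,0,0,0,0,0.01],
    [0,0,0,0,0,0,0.01],
    [0,0,0,0,0,0,0.01],
  ],
  squeeze=60,
)

```text
t: 20.95
ee_pos: [598.3, 65.8, 53.7]
ee_rot: [0.954, 0.301, -0.001, 0.001]
force: [1.9, -1.9, 1.0]
gripper_width: 19.3
gripper_force: 59.5
```

```bash
python3 st.py
```

```text
20.95 [-0.815  0.444  0.797  1.778 -0.355  1.072 -0.852] [598.3  65.8  53.7] [ 9.536e-01  3.010e-01 -8.000e-04  1.000e-03] [ 1.9 -1.9  1. ] 19.3 59.52238619327545
z az/elev [-111.53  -89.85] y az/elev [-54.96   0.08]
```

Request:
drive_tool(
  motion=[
    [0,0,0.02,0,0,0,0.01],
    [0,0,0.04,0,0,0,0.01],
    [0,0,0.045,0,0,0,0.01],
    [0,0,0.045,0,0,0,0.01],
    [-0.0055,-0.015,0.015,0,0,1.5,0.01],
    [-0.011,-0.03,0,0,0,4,0.01],
    [-0.011,-0.032,0,0,0,5,0.01],
    [-0.011,-0.032,0,0,0,5,0.01],
  ],
)

```text
t: 21.95
ee_pos: [557.6, -44.8, 217.5]
ee_rot: [0.904, 0.428, -0.002, 0.0]
force: [0.7, -0.3, -4.2]
gripper_width: 19.3
gripper_force: 59.1
```

Request:
drive_tool(
  motion=[
    [-0.011,-0.032,0,0,0,5,0.01],
    [-0.011,-0.032,0,0,0,5,0.01],
    [-0.011,-0.032,0,0,0,5,0.01],
    [-0.011,-0.032,0,0,0,5,0.01],
    [-0.011,-0.032,0,0,0,5,0.01],
    [-0.011,-0.032,0,0,0,5,0.01],
    [-0.011,-0.03,0,0,0,4,0.01],
    [-0.011,-0.029,0,0,0,2,0.01],
  ],
)

```text
t: 22.95
ee_pos: [469.3, -295.1, 217.6]
ee_rot: [0.728, 0.686, -0.001, 0.0]
force: [0.7, -0.5, -5.5]
gripper_width: 19.6
gripper_force: 59.2
```

Request:
drive_tool(
  motion=[
    [0,0,0,0,0,0,0.01],
    [0,0,0,0,0,0,0.01],
  ],
)

```text
t: 23.2
ee_pos: [470.6, -293.6, 217.8]
ee_rot: [0.728, 0.685, -0.001, 0.0]
force: [-0.1, 0.1, -4.5]
gripper_width: 19.6
gripper_force: 59.3
```

```bash
python3 st.py
```

```text
23.2 [-0.391  0.172  0.987  1.704 -0.146  1.344  0.562] [ 470.6 -293.6  217.8] [ 7.282e-01  6.853e-01 -6.000e-04  2.000e-04] [-0.1  0.1 -4.5] 19.6 59.25247550010681
z az/elev [-115.16  -89.92] y az/elev [-3.48 -0.03]
```

Request:
drive_tool(
  motion=[
    [0.001,-0.0005,-0.015,0,0,0,0.01],
    [0,0,-0.025,0,0,0,0.01],
    [0,0,-0.03,0,0,0,0.01],
    [0,0,-0.03,0,0,0,0.01],
    [0,0,-0.025,0,0,0,0.01],
    [0,0,-0.015,0,0,0,0.01],
    [0,0,-0.005,0,0,0,0.01],
    [0,0,0,0,0,0,0.01],
  ],
)

```text
t: 24.2
ee_pos: [472.8, -294.5, 73.8]
ee_rot: [0.728, 0.686, -0.001, 0.001]
force: [0.3, -1.1, -3.7]
gripper_width: 19.5
gripper_force: 59.2
```

Request:
drive_tool(
  motion=[
    [0,0,-0.004,0,0,0,0.01],
    [0,0,-0.003,0,0,0,0.01],
    [0,0,0,0,0,0,0.01],
  ],
)

```text
t: 24.58
ee_pos: [472.6, -294.4, 66.6]
ee_rot: [0.728, 0.685, -0.0, 0.001]
force: [-0.1, -0.5, -3.8]
gripper_width: 19.1
gripper_force: 59.3
```

```bash
python3 st.py
```

```text
24.575 [-0.287  0.35   0.916  1.883 -0.315  1.06   0.695] [ 472.6 -294.4   66.6] [ 7.281e-01  6.854e-01 -5.000e-04  1.100e-03] [-0.1 -0.5 -3.8] 19.1 59.252521991729736
z az/elev [-69.23 -89.86] y az/elev [-3.46  0.06]
```

Request:
drive_tool(
  motion=[
    [-0.0005,0,-0.003,0,0,0,0.01],
    [0,0,-0.001,0,0,0,0.01],
    [0,0,0,0,0,0,0.01],
  ],
)

```text
t: 24.95
ee_pos: [472.0, -294.4, 62.5]
ee_rot: [0.728, 0.685, -0.001, 0.001]
force: [0.6, 0.3, -5.2]
gripper_width: 19.5
gripper_force: 59.3
```

Request:
drive_tool(
  motion=[
    [0,0,-0.001,0,0,0,0.01],
    [0,0,0,0,0,0,0.01],
  ],
)

```text
t: 25.2
ee_pos: [472.2, -294.6, 61.8]
ee_rot: [0.728, 0.685, -0.0, 0.001]
force: [-0.7, -0.4, -2.8]
gripper_width: 19.5
gripper_force: 59.5
```

Request:
drive_tool(
  motion=[
    [0,0,-0.001,0,0,0,0.01],
    [0,0,0,0,0,0,0.01],
  ],
)

```text
t: 25.45
ee_pos: [472.4, -294.8, 61.7]
ee_rot: [0.728, 0.685, -0.0, 0.001]
force: [-2.6, 2.2, 9.8]
gripper_width: 19.6
gripper_force: 61.3
```

Request:
drive_tool(
  motion=[
    [0,0,0,0,0,0,0.025],
    [0,0,0,0,0,0,0.035],
    [0,0,0,0,0,0,0.06],
    [0,0,0,0,0,0,0.085],
    [0,0,0,0,0,0,0.085],
    [0,0,0.02,0,0,0,0.085],
    [0,0,0.04,0,0,0,0.085],
    [0,0,0.05,0,0,0,0.085],
  ],
)

```text
t: 26.45
ee_pos: [471.5, -294.6, 172.5]
ee_rot: [0.728, 0.685, -0.001, 0.001]
force: [1.4, -0.1, 0.2]
gripper_width: 84.9
gripper_force: 0.0
```

Request:
drive_tool(
  motion=[
    [0,0,0.05,0,0,0,0.085],
    [-0.01,0,0.06,0,0,0,0.085],
    [0,0,0.04,0,0,0,0.085],
    [0,0,0,0,0,0,0.085],
  ],
)

```text
t: 26.95
ee_pos: [462.8, -295.8, 324.7]
ee_rot: [0.728, 0.685, 0.001, 0.004]
force: [0.4, 0.9, -0.5]
gripper_width: 84.9
gripper_force: 0.0
```

```bash
python3 st.py; python3 - <<'E'
from h import *
b=cams.snapshot("scene");a=cams.snapshot("top");cv2.imwrite("pics/t6.png",a);cv2.imwrite("pics/s6.png",b)
c=lambda i,x,y,w:cv2.resize(i[y:y+w*3//2,x:x+w],(400,600),interpolation=cv2.INTER_CUBIC)
cv2.imwrite("pics/m6.png",np.hstack([c(b,100,185,100),c(b,225,175,60)]))
E
```

```text
26.95 [-0.438  0.096  1.018  1.539 -0.082  1.544  0.518] [ 462.8 -295.8  324.7] [0.7285 0.6851 0.0011 0.0037] [ 0.4  0.9 -0.5] 84.9 0.0
z az/elev [-29.92 -89.56] y az/elev [-3.51  0.4 ]
```

View pics/m6.png

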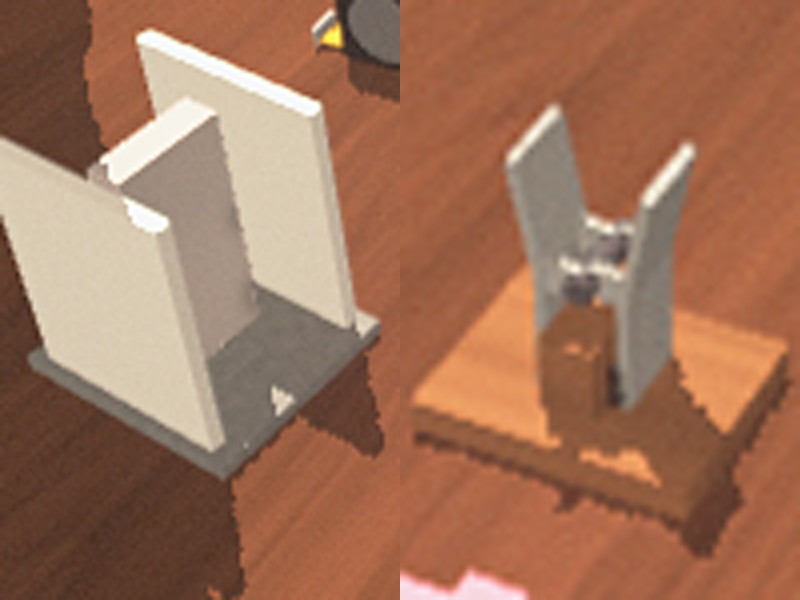

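The slab stands on the bay floor between the panels, with its top face at about scene (138,217) and its broad face to the front. The clip sits on the fin, with handle tops at scene (245,195) and (265,202). I'll refine both poses.

```bash
python3 - <<'E'
from h import *
S,T="scene","top"
a=lambda x,y:[100+(x-1.5)/4,185+(y-1.5)/4]; b=lambda x,y:[225+(x-402.8)/6.667,175+(y-2.8)/6.667]
k=lambda x,y,ox,oy:[(x-1.5)/4+ox,(y-1.5)/4+oy]
cs=[(S,[-25.5,-16,99],b(508,162)),(S,[-25.5,16,99],b(552,104)),(S,[25.5,-16,99],b(650,207)),(S,[25.5,16,99],b(694,148))]
ct=[(T,[25.5,16,99],k(153,80,265,160)),(T,[25.5,-16,99],k(227,80,265,160)),(T,[-25.5,16,99],k(150,198,265,160)),(T,[-25.5,-16,99],k(231,194,265,160))]
print("clip scene",*fit(cs,[600,-95,0]));print("both",*fit(cs+ct,[600,-95,0]))
t=[(S,[-10,30,138],a(188,97)),(S,[10,30,138],a(217,114)),(S,[-10,-30,138],a(91,167)),(S,[10,-30,138],a(120,187))]
print("slab top",*fit(t,[472,-294,0]))
p=[(S,[-55,50,144],a(138,35)),(S,[55,50,144],a(303,113)),(S,[55,42,144],a(322,105)),(S,[55,-50,144],a(160,235))]
p=[(S,[55,42,144],a(312,114)),(S,[65,-55,8],a(224,472)),(S,[65,55,8],a(380,325)),(S,[-65,-55,8],a(33,362)),(S,[55,-42,144],a(178,226))]
print("bay scene",*fit(p,[472,-294,0]))
E
```

```text
clip scene [597.  -94.6] 1.6 [[-0.6 -0.2]
 [ 0.2  0.5]
 [ 0.1 -0.4]
 [ 0.4  0.1]]
both [597.6 -95.4] 0.89 [[-0.5 -0. ]
 [ 0.4  0.8]
 [ 0.  -0.1]
 [ 0.5  0.5]
 [-0.1  0.5]
 [-0.5  0.3]
 [ 1.2 -0.5]
 [-0.9  0.3]]
slab top [ 472.6 -294.9] -3.59 [[-0.   0.2]
 [ 0.7 -0.6]
 [-0.8  0.7]
 [ 0.1 -0.4]]
bay scene [ 472.5 -293.2] -3.85 [[ 0.3  0.9]
 [ 0.6 -0.1]
 [ 0.6 -0.6]
 [-0.8 -0.2]
 [-0.7 -0.1]]
```

Request:
drive_tool(
  motion=[
    [0.027,0.04,0,0,0,1,0.085],
    [0.027,0.04,0,0,0,1,0.085],
    [0.027,0.04,-0.02,0,0,1,0.085],
    [0.027,0.04,-0.05,0,0,1,0.085],
    [0.027,0.04,-0.055,0,0,0.8,0.085],
    [0,0,-0.055,0,0,0,0.085],
    [0,0,-0.04,0,0,0,0.085],
    [0,0,0,0,0,0,0.085],
  ],
)

```text
t: 28.05
ee_pos: [587.3, -104.0, 110.3]
ee_rot: [0.699, 0.715, -0.003, -0.001]
force: [-0.3, 0.3, 0.6]
gripper_width: 85.1
gripper_force: 0.0
```

```bash
python3 st.py
```

```text
28.05 [-0.564  0.37   0.826  1.733 -0.288  1.172  0.366] [ 587.3 -104.   110.3] [ 0.6989  0.7152 -0.0032 -0.0012] [-0.3  0.3  0.6] 85.1 0.0
z az/elev [-155.4  -89.6] y az/elev [ 1.32 -0.36]
```

Request:
drive_tool(
  motion=[
    [0.0105,0.0087,0,0,-0.35,0,0.085],
    [0,0,0,0,0,0,0.085],
    [0,0,0,0,0,0,0.085],
  ],
)

```text
t: 28.42
ee_pos: [601.7, -95.6, 114.9]
ee_rot: [0.699, 0.715, 0.002, 0.004]
force: [0.0, -0.1, 0.3]
gripper_width: 85.1
gripper_force: 0.0
```

```bash
python3 st.py
```

```text
28.425 [-0.568  0.38   0.82   1.711 -0.299  1.171  0.356] [601.7 -95.6 114.9] [0.6986 0.7155 0.0023 0.004 ] [ 0.  -0.1  0.3] 85.1 0.0
z az/elev [-14.36 -89.47] y az/elev [1.37 0.51]
```

Request:
drive_tool(
  motion=[
    [-0.002,0,-0.02,0,0,0,0.085],
    [0,0,-0.01,0,0,0,0.085],
    [0,0,0,0,0,0,0.085],
    [0,0,0,0,0,0,0.085],
  ],
)

```text
t: 28.92
ee_pos: [599.0, -95.8, 83.8]
ee_rot: [0.699, 0.715, 0.002, 0.003]
force: [0.0, 0.2, 1.1]
gripper_width: 84.6
gripper_force: 0.0
```

```bash
python3 st.py
```

```text
28.925 [-0.555  0.409  0.805  1.748 -0.324  1.116  0.375] [599.  -95.8  83.8] [0.6988 0.7153 0.0016 0.0034] [0.  0.2 1.1] 84.6 0.0
z az/elev [-19.43 -89.56] y az/elev [1.33 0.41]
```

Request:
drive_tool(
  motion=[
    [-0.001,0.0005,-0.02,0,0.4,0,0.085],
    [0,0,-0.02,0,0,0,0.085],
    [0,0,-0.01,0,0,0,0.085],
    [0,0,-0.004,0,0,0,0.085],
    [0,0,0,0,0,0,0.085],
    [0,0,0,0,0,0,0.085],
  ],
)

```text
t: 29.68
ee_pos: [598.3, -95.2, 30.2]
ee_rot: [0.699, 0.715, -0.0, 0.001]
force: [0.6, -0.4, 0.7]
gripper_width: 85.2
gripper_force: 0.0
```

```bash
python3 st.py
```

```text
29.675 [-0.521  0.476  0.768  1.788 -0.378  1.03   0.413] [598.3 -95.2  30.2] [ 6.988e-01  7.153e-01 -5.000e-04  1.200e-03] [ 0.6 -0.4  0.7] 85.2 0.0
z az/elev [-66.59 -89.85] y az/elev [1.34 0.05]
```

Aligned. I'll squeeze the handles now.

Request:
drive_tool(
  motion=[
    [0,0,0,0,0,0,0.06],
    [0,0,0,0,0,0,0.05],
    [0,0,0,0,0,0,0.045],
    [0,0,0,0,0,0,0.04],
    [0,0,0,0,0,0,0.035],
    [0,0,0,0,0,0,0.025],
    [0,0,0,0,0,0,0.025],
    [0,0,0,0,0,0,0.025],
  ],
  squeeze=40,
)

```text
t: 30.68
ee_pos: [600.8, -95.4, 31.9]
ee_rot: [0.699, 0.715, 0.001, 0.003]
force: [2.0, -0.5, 11.7]
gripper_width: 32.4
gripper_force: 45.7
```

Request:
drive_tool(
  motion=[
    [0,0,0,0,0,0,0.025],
    [0,0,0,0,0,0,0.025],
  ],
)

```text
t: 30.92
ee_pos: [600.8, -95.3, 31.9]
ee_rot: [0.699, 0.715, 0.001, 0.003]
force: [3.5, -0.1, 10.6]
gripper_width: 32.4
gripper_force: 45.7
```

```bash
python3 st.py
```

```text
30.925 [-0.521  0.474  0.769  1.785 -0.378  1.029  0.413] [600.8 -95.3  31.9] [0.6986 0.7155 0.0012 0.003 ] [ 3.5 -0.1 10.6] 32.4 45.69259285926819
z az/elev [-23.2  -89.63] y az/elev [1.36 0.33]
```

Request:
drive_tool(
  motion=[
    [-0.001,0,0.004,0,0,0,0.025],
    [0,0,0.01,0,0,0,0.025],
    [0,0,0.015,0,0,0,0.025],
    [0,0,0.015,0,0,0,0.025],
    [0,0,0,0,0,0,0.025],
  ],
)

```text
t: 31.55
ee_pos: [597.9, -95.3, 75.4]
ee_rot: [0.699, 0.715, 0.0, 0.002]
force: [-0.4, 0.1, -0.4]
gripper_width: 32.6
gripper_force: 44.6
```

Request:
drive_tool(
  motion=[
    [0,0,0.03,0,0,0,0.025],
    [0,0,0.04,0,0,0,0.025],
    [0,0,0.04,0,0,0,0.025],
    [0,0,0.02,0,0,0,0.025],
    [0,0,0,0,0,0,0.025],
    [0,0,0,0,0,0,0.025],
  ],
)

```text
t: 32.3
ee_pos: [596.1, -94.7, 201.9]
ee_rot: [0.699, 0.715, -0.002, 0.0]
force: [1.0, -0.4, -1.7]
gripper_width: 32.5
gripper_force: 44.6
```

```bash
python3 st.py; python3 - <<'E'
from h import *
b=cams.snapshot("scene");cv2.imwrite("pics/s7.png",b)
o=cv2.imread("pics/s6.png");d=cv2.absdiff(b,o).sum(2)
print("fin area change",d[215:240,240:262].mean())
print(proj("scene",[[598,-96,42],[598,-96,170]]))
E
```

```text
32.3 [-0.605  0.305  0.857  1.606 -0.233  1.34   0.307] [596.1 -94.7 201.9] [ 0.6987  0.7154 -0.0016  0.    ] [ 1.  -0.4 -1.7] 32.5 44.614083766937256
z az/elev [-134.3   -89.82] y az/elev [ 1.36 -0.13]
fin area change 74.48727272727272
[[255.27143678 219.53336171]
 [254.05181222 169.19487408]]
```

Request:
drive_tool(
  motion=[
    [-0.0177,-0.0286,0,0,0,-0.7,0.025],
    [-0.0177,-0.0286,0,0,0,-0.7,0.025],
    [-0.0177,-0.0286,0,0,0,-0.7,0.025],
    [-0.0177,-0.0286,0,0,0,-0.7,0.025],
    [-0.0177,-0.0286,0,0,0,-0.7,0.025],
    [-0.0177,-0.0286,0,0,0,-0.7,0.025],
    [-0.0177,-0.0286,0,0,0,-0.7,0.025],
    [0,0,0,0,0,0,0.025],
  ],
)

```text
t: 33.35
ee_pos: [469.7, -299.4, 203.9]
ee_rot: [0.731, 0.682, -0.001, 0.001]
force: [0.0, -0.9, -0.9]
gripper_width: 32.6
gripper_force: 44.6
```

Request:
drive_tool(
  motion=[
    [0,0,0,0,0,0,0.025],
    [0,0,0,0,0,0,0.025],
  ],
)

```text
t: 33.6
ee_pos: [473.3, -294.7, 203.5]
ee_rot: [0.728, 0.685, -0.001, 0.001]
force: [0.6, 0.6, -0.9]
gripper_width: 32.4
gripper_force: 44.6
```

```bash
python3 st.py
```

```text
33.6 [-0.386  0.194  0.99   1.72  -0.166  1.317  0.577] [ 473.3 -294.7  203.5] [ 7.283e-01  6.853e-01 -7.000e-04  7.000e-04] [ 0.6  0.6 -0.9] 32.4 44.61390495300293
z az/elev [-91.55 -89.89] y az/elev [-3.49  0.  ]
```

Request:
drive_tool(
  motion=[
    [-0.0006,0,-0.015,0,0,0,0.025],
    [0,0,-0.02,0,0,0,0.025],
    [0,0,-0.005,0,0,0,0.025],
    [0,0,0,0,0,0,0.025],
    [0,0,0,0,0,0,0.025],
  ],
)

```text
t: 34.22
ee_pos: [472.7, -295.5, 164.2]
ee_rot: [0.729, 0.685, -0.001, 0.001]
force: [0.3, -0.3, -0.3]
gripper_width: 32.9
gripper_force: 44.6
```

```bash
python3 st.py; python3 - <<'E'
from h import *
b=cams.snapshot("scene");a=cams.snapshot("top")
c=lambda i,x,y,w,h:cv2.resize(i[y:y+h,x:x+w],(400,600),interpolation=cv2.INTER_CUBIC)
cv2.imwrite("pics/m8.png",np.hstack([c(b,95,150,80,120),c(a,390,190,80,120)]))
E
```

```text
34.225 [-0.365  0.231  0.98   1.775 -0.201  1.241  0.606] [ 472.7 -295.5  164.2] [ 7.287e-01  6.849e-01 -7.000e-04  1.200e-03] [ 0.3 -0.3 -0.3] 32.9 44.61280345916748
z az/elev [-77.62 -89.84] y az/elev [-3.55  0.04]
```

View pics/m8.png

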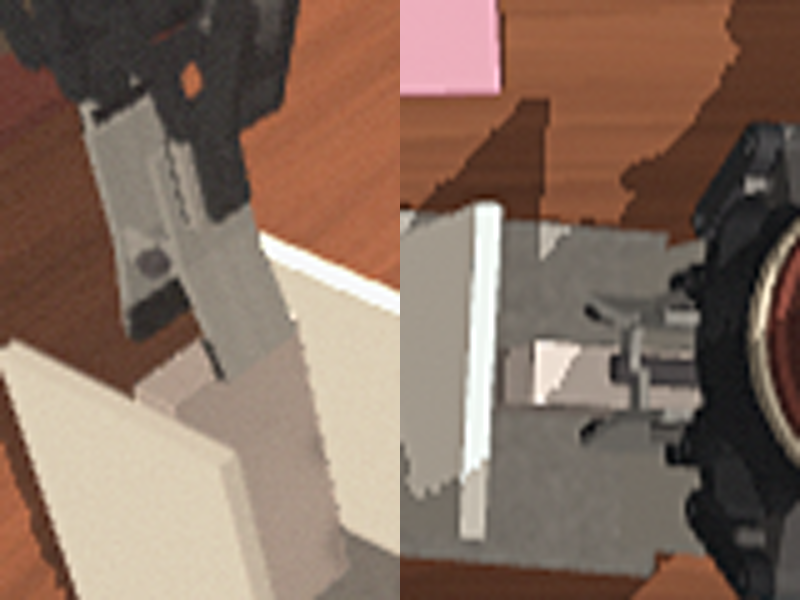

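The clip's open jaws are held squarely over the slab's top edge. In the top picture they straddle it evenly, at about top (429,252) and (429,277) on either side of the slab. I'll lower it on.

Request:
drive_tool(
  motion=[
    [0,0.0007,-0.01,0,0,0,0.025],
    [0,0,-0.01,0,0,0,0.025],
    [0,0,-0.008,0,0,0,0.025],
    [0,0,-0.002,0,0,0,0.025],
    [0,0,0,0,0,0,0.025],
    [0,0,0,0,0,0,0.025],
  ],
)

```text
t: 35.08
ee_pos: [472.5, -294.8, 133.9]
ee_rot: [0.729, 0.685, -0.001, 0.001]
force: [0.9, 1.4, -0.2]
gripper_width: 32.0
gripper_force: 44.6
```

```bash
python3 st.py
```

```text
35.075 [-0.346  0.264  0.966  1.813 -0.232  1.184  0.63 ] [ 472.5 -294.8  133.9] [ 7.287e-01  6.848e-01 -7.000e-04  1.000e-03] [ 0.9  1.4 -0.2] 32.0 44.61285173892975
z az/elev [-82.61 -89.85] y az/elev [-3.56  0.03]
```

Request:
drive_tool(
  motion=[
    [0,0,0,0,0,0,0.036],
    [0,0,0,0,0,0,0.04],
    [0,0,0,0,0,0,0.044],
    [0,0,0,0,0,0,0.048],
    [0,0,0,0,0,0,0.055],
    [0,0,0,0,0,0,0.07],
    [0,0,0,0,0,0,0.085],
    [0,0,0,0,0,0,0.085],
  ],
)

```text
t: 36.08
ee_pos: [472.4, -294.7, 133.7]
ee_rot: [0.729, 0.685, -0.001, 0.001]
force: [0.2, 0.2, -0.3]
gripper_width: 84.7
gripper_force: 0.0
```

Request:
drive_tool(
  motion=[
    [0,0,0,0,0,0,0.085],
    [0,0,0.01,0,0,0,0.085],
    [0,0,0.03,0,0,0,0.085],
    [0,0,0.04,0,0,0,0.085],
    [0,0,0.05,0,0,0,0.085],
    [0,0,0.05,0,0,0,0.085],
    [0,0,0.04,0,0,0,0.085],
    [0,0,0,0,0,0,0.085],
  ],
)

```text
t: 37.08
ee_pos: [473.2, -295.7, 357.1]
ee_rot: [0.729, 0.685, 0.0, 0.003]
force: [-0.3, -0.2, -1.2]
gripper_width: 84.7
gripper_force: 0.0
```

Request:
drive_tool(
  motion=[
    [-0.03,0.03,0.02,0,0,0,0.085],
    [-0.03,0.05,0,0,0,0,0.085],
    [-0.02,0.05,0,0,0,0,0.085],
    [0,0,0,0,0,0,0.085],
  ],
)

```text
t: 37.58
ee_pos: [391.7, -161.1, 373.7]
ee_rot: [0.726, 0.687, 0.0, 0.001]
force: [0.0, -0.9, -0.6]
gripper_width: 84.7
gripper_force: 0.0
```

```bash
python3 st.py; python3 - <<'E'
from h import *
b=cams.snapshot("scene")
c=lambda x,y,w,h:cv2.resize(b[y:y+h,x:x+w],(400,600),interpolation=cv2.INTER_CUBIC)
cv2.imwrite("pics/m9.png",np.hstack([c(95,170,100,150),c(180,120,180,270)]))
E
```

```text
37.575 [-0.644 -0.313  0.706  1.677  0.203  1.702  0.009] [ 391.7 -161.1  373.7] [7.263e-01 6.874e-01 3.000e-04 7.000e-04] [ 0.  -0.9 -0.6] 84.7 0.0
z az/elev [-25.46 -89.92] y az/elev [-3.15  0.08]
```

View pics/m9.png

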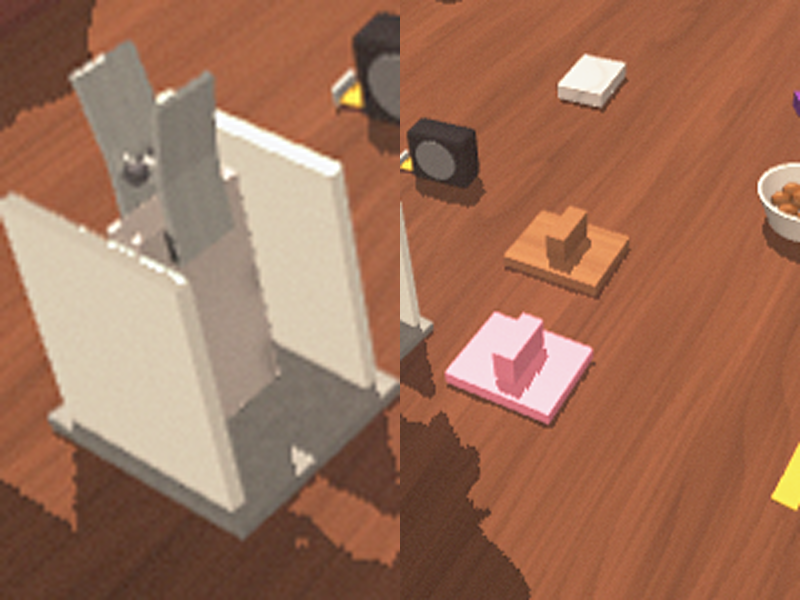

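The clip sits upright on the middle of the slab's top edge at about scene (130,209). The rest is empty, and the short slab, bowl and tape measure haven't moved. I'll hand it in.

```bash
python3 -c "
from plant import finish_job
print(finish_job())"
```

```text
the job is handed in; nothing more can be done
None
```

The job is handed in at about 37.6 s: the long slab stands in the middle of the bay facing its open front, and the clip sits upright on the middle of its top edge, but I viewed 11 pictures against the allowed 10 (miscounted).

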